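# Hold a breadboard in the corner of a test fixture

### The arm

A 6-joint arm with a two-finger parallel gripper is mounted at the origin on the work surface. World frame = base frame: x ahead of the robot, y to its left, z up, the work surface at z = 0. Lengths are in mm, angles in rad, forces in N, time in s.
With the tool pointing down it reaches from about 275 to 1000 mm from the base axis. Payload 8.4 kg.
Tool frame: the origin (TCP) lies at the very end of the fingers, on their centre line; the grasp point (between the pads) lies 19 mm behind it; z points along the fingers, y is the line along which they close (so a half turn about z gives the same grasp; the last joint's range is limited). The gripper opens to 85 mm and grips with 20 to 120 N. Pads are 22 mm wide; open, the fingers measure 114 mm over their backs; the gripper's body (76 mm by 85 mm) begins 54 mm behind the grasp point. The pads swing forward as they close: fully open they stand 13 mm farther back than shut.
Start: joints at [1.276, 0.353, 1.633, -0, 1.155, -0.002], TCP at [180.395, 598.403, 231.281] pointing down, gripper open.
Joint ranges: [-2.63, 2.63], [-0.92, 2.1], [0.06, 2.66], [-1.3, 4.44], [0, 2.69], [-3.02, 3.02]. Speed limits (rad/s): [2.22, 2.22, 2.79, 3.14, 3.14, 3.14].

### API

Orientations are given as [roll, pitch, yaw] about the fixed x, y, z axes, in that order (R = Rz(yaw) Ry(pitch) Rx(roll)).
In Python, from rig import r, vision gives the robot as it stands. The module is installed in compiled form; this text tells all that it offers.
- The arm moves only by the tool play_rows, never from a script. Its argument "steps" is a list of rows, each an object with "delta_pos": the shift along the tool's x, y, z in cm, a list of three; "yaw": the turn about the tool's z in rad; "jaw": the opening in per cent of the stroke, from 0 (shut) to 100 (fully open). A call has exactly 8 rows; each row is the pose to reach, as a shift and turn from the pose commanded when the call began, along the tool's axes at that moment; what a row does not reach only later rows make up. A row lasts 1/10 s, in which the tool goes at most 50 mm and 8.59 degrees, less where a joint would pass 70% of its speed; a pose out of reach is approached as far as the arm can. A call with a gripper value outside its range is refused whole. The fingers move at their own pace and stop on an object; "grip_force" is the grip in N (left out, the last holds). Time passes only in rows, so rows that repeat a pose let the fingers close, or fill a call up. It gives the time, the measured TCP pose, the force, the opening and the grip force at its end, in the units of the state.
- r.sense(): the state, without advancing time (a new reading comes with each control period).
- vision.grab_frame(name): name is "scene" or "top"; returns (picture, depth): 400x640x3 uint8, red, green, blue; 400x640 float32, mm along the optical axis (not along the pixel's ray), 0 where there is no reading.
- vision.calibration(name): a dict with "mtx" (3x3 intrinsics, pixels), "extrinsics" (4x4, takes a point from camera to world coordinates). Camera axes: x right, y down, z forward; pixel columns grow to the right and rows downward; lengths in mm; the calibration is good to about 2 mm. A picture is of the moment at which its call begins. calibration takes no time and is no camera call.
- r.sign_off(): hands the job in; it is judged then, once.
Trained networks look in the newest picture that a camera, given by its name, has taken for a name from the list of things; names that differ only in an ending like _2 or _b are one class to them, and where a whole thing is asked for, a point or a joint stands for the part that bears it (a point fixed in the world has none). Each returns a list of dicts, best first, with "conf" (0 to 1); they miss things now and then, are a little off and sometimes report something else, mostly with a low value. They report only what shows in the picture. A call takes as long as a camera call.
- vision.cut_out(camera, thing): "region" (400x640 bool, what is visible of it) and "uv" ([column, row] in pixels, amid what is visible of it).
- vision.landmark_of(camera, thing): "uv" ([column, row] in pixels: a listed point, or the origin of a listed thing).
The state is a dict: "clock": time; "qpos": joint angles; "qvel": joint speeds; "joint_efforts": joint torques, N m; "eef_pos": TCP position; "tcp_rot": TCP orientation; "contact_force": force on the tool from outside, world axes, zero at the start; "wrist_torque": the same for the moment, N m; "opening": opening from 0.0 (shut) to 1.0 (fully open); "grasp_force": force on a finger pad.
Only numpy, scipy, OpenCV 4.12 (cv2) and the standard library are available. Lean on these libraries where they do the work, as an engineer would, in place of code of your own. Each camera call takes 0.05 s, during which the arm holds its last target. There are 200 camera calls.

### The job

Pick up the white breadboard with the blue block and set it flat on the copper-coloured test fixture, then slide its red-dotted corner home into the corner between the two dark steel stops, so that its two gold edges press against both stops at once and push back the sprung brass contacts. Do not ram the stops and leave everything else on the desk where it is. Finish while still gripping the board and pressing it lightly but firmly against both stops: let go and the springs push it out.

Things in the scene. Friction and masses are not known exactly. Their poses are not given: they have to be found in the camera images.
- board: white breadboard 80 (x) x 66 (y) x 10 mm thick, 0.15 to 0.31 kg, with a rigid blue block 44 (x) x 26 (y) x 24 mm high standing centred on it (total height 34 mm): the block is the grip, across its 26 mm. Origin: centre of the underside, z up. Gold strips on top run along its +x and +y edges; a red dot on top marks the corner between them. It starts flat on the desk, turned up to 0.7 rad either way.
- board_corner (a point): bottom corner of the board between its two gold edges (board x = +40 mm, y = +33 mm, z = 0), under the red dot
- fixture: fixed copper-coloured plate 170 (x) x 160 (y) x 12 mm, lying on the desk, turned up to 0.35 rad either way; origin: centre of its underside, z up; the top face is 12 mm up. Plate, stops and contacts are polished: friction with the board about 0.2. Three small round terminals 12 mm across and 12 mm high stand on it at x = -73 mm, y = -50, -28 and -6 mm.
- fixture_corner (a point): point on the plate's top face (fixture x = +55 mm, y = +50 mm, z = 12 mm) where the planes of the two stops' inner faces meet; axes as the fixture. With the board home, board_corner lies here and the board's axes are parallel to the fixture's.
- stop_x: rigid dark steel bar on the plate, 12 (x) x 80 (y) x 10 mm high, inner face at fixture x = +55 mm looking to fixture -x, spanning fixture y = -32 to +48 mm; origin: centre of its underside; the board's +x edge presses against it
- stop_y: rigid dark steel bar on the plate, 90 (x) x 12 (y) x 10 mm high, inner face at fixture y = +50 mm looking to fixture -y, spanning fixture x = -37 to +53 mm; origin: centre of its underside; the board's +y edge presses against it
- contact_x (a joint): brass sprung block 24 mm wide that stands 4 mm out of stop_x towards fixture -x, 2 to 8 mm above the plate, centred at fixture y = +17 mm; 0 = fully out, 0.004 = pushed flush with the stop's face; spring pushes back 1.6 N when out, 3.2 N when flush
- contact_y (a joint): the same in stop_y, standing 4 mm out towards fixture -y, centred at fixture x = +15 mm; 0 = fully out, 0.004 = flush
- spare_board: the spare breadboard, same shape as the task's board but with a BLACK block; leave it alone. Origin: centre of its underside.
- multimeter: yellow hand multimeter lying flat, 75 x 150 x 40 mm; bystander. Origin: centre of its underside.
- solder_spool: blue and silver solder spool standing on its flange, 60 mm across, 42 mm high; bystander. Origin: centre of its underside.
- mug: blue mug, 76 mm across, 85 mm high; bystander. Origin: centre of its underside.
- standoff_jar: small jar of standoffs, 48 mm across, 60 mm high; bystander. Origin: centre of its underside.
- screwdriver: red screwdriver lying flat, 170 mm long; bystander. Origin: centre of its underside (of the lying tool).
- parts_tray: grey divided parts tray, 100 x 150 x 30 mm; bystander. Origin: centre of its underside.

How it is judged:
By the outcome, as a careful person would: the job done as asked, in the order asked, and still so for the second after the job is handed in, while the arm keeps its last pose, push and grip.
It also fails if it takes over 45 s, if anything falls off the work surface, if the arm or the gripper's body presses on something with over 40 N, if the wrist force passes 120 N, or if a joint passes its speed limit or range.

## Working session

There is one attempt and no reset: what is moved stays moved. The work goes in short steps, Python scripts to look and compute and a tool call to move; the robot and the scene stay as the last step left them, time stands still between calls to the robot, and variables do not carry over. Pictures are saved under pics/ and viewed, at most 10 in all, crops included, and the job is handed in when it is done.

Besides the shell and the picture viewer there is one more tool, called after "Call:" as name(argument=value, ...), one argument or row to a line, values as JSON. play_rows: Moves the arm, as the interface text tells. Its arguments: {"type":"object","properties":{"steps":{"type":"array"},"grip_force":{"type":"number"}},"required":["steps"]}

```bash
mkdir -p pics; cat > h.py <<'E'
import numpy as np, cv2
from rig import r, vision
def cloud(cam,depth):
    c=vision.calibration(cam);K=np.array(c["mtx"]);T=np.array(c["extrinsics"])
    v,u=np.mgrid[0:400,0:640]
    p=np.stack([(u-K[0,2])/K[0,0]*depth,(v-K[1,2])/K[1,1]*depth,depth],-1)
    return p@T[:3,:3].T+T[:3,3]
E
python3 - <<'E'
from h import *
for n in("top","scene"):
    im,d=vision.grab_frame(n); np.savez(f"pics/{n}0.npz",im=im,d=d)
    cv2.imwrite(f"pics/{n}0.png",im[:,:,::-1])
    c=vision.calibration(n);print(np.array(c["mtx"]).round(1).tolist(),np.array(c["extrinsics"]).round(3).tolist())
    P=cloud(n,d)
    for t in("board","fixture","board_corner","fixture_corner","spare_board","stop_x","stop_y"):
        L=vision.landmark_of(n,t)
        print(n,t,[(np.round(l["uv"]),round(l["conf"],2),P[min(399,int(l["uv"][1])),min(639,int(l["uv"][0]))].round()) for l in L[:2]])
print(r.sense())
E
```

```text
[[495.2, 0.0, 311.5], [0.0, 495.2, 207.7], [0.0, 0.0, 1.0]] [[-0.009, -0.99, 0.141, 339.548], [-1.0, 0.007, -0.016, -7.55], [0.015, -0.141, -0.99, 1501.264], [0.0, 0.0, 0.0, 1.0]]
top board [(array([260., 230.]), 0.72, array([482., 123.,  38.]))]
top fixture [(array([354., 216.]), 0.6, array([ 528., -160.,   12.]))]
top board_corner [(array([242., 225.]), 0.81, array([502., 181.,  -2.]))]
top fixture_corner [(array([330., 199.]), 0.8, array([577., -87.,  15.])), (array([456., 226.]), 0.19, array([ 491., -457.,   50.]))]
top spare_board [(array([196., 233.]), 0.86, array([476., 315.,  20.])), (array([346., 145.]), 0.7, array([ 743., -134.,   40.]))]
top stop_x [(array([344., 196.]), 0.61, array([ 585., -130.,   23.])), (array([333., 219.]), 0.48, array([518., -95.,  27.]))]
top stop_y [(array([344., 196.]), 0.61, array([ 585., -130.,   23.])), (array([333., 219.]), 0.48, array([518., -95.,  27.]))]
[[502.9, 0.0, 323.7], [0.0, 502.9, 194.1], [0.0, 0.0, 1.0]] [[0.396, 0.621, -0.676, 1574.445], [0.918, -0.255, 0.304, -470.215], [0.016, -0.741, -0.672, 1052.007], [0.0, 0.0, 0.0, 1.0]]
sce
[... 781 characters left out ...]
0.,  17.]))]
{'clock': 0.8, 'qpos': array([ 1.27560241e+00,  3.52992196e-01,  1.63340886e+00, -8.26202749e-06,
        1.15522348e+00, -2.38119863e-03]), 'qvel': array([-0.00098359, -0.00153317, -0.00036805, -0.00102067, -0.00021459,
        0.0006949 ]), 'joint_efforts': array([-3.27965454e-04, -6.05076098e+01, -3.42426074e+01,  1.29907016e-04,
        7.37504561e-04, -1.20426182e-05]), 'eef_pos': array([180.39213691, 598.38992357, 231.28204666]), 'tcp_rot': array([-3.14156075e+00,  7.48276175e-06,  2.84878327e+00]), 'contact_force': array([0.40423206, 0.15250486, 0.43040263]), 'wrist_torque': array([-0.02298496, -0.00014057,  0.01753086]), 'grasp_force': 0.0, 'opening': 1.0015478482067637}
```

```bash
python3 - <<'E'
import cv2,numpy as np
a=cv2.imread("pics/top0.png")[130:290,170:470]; a=cv2.resize(a,(800,427),interpolation=cv2.INTER_CUBIC)
cv2.imwrite("pics/topc.png",a)
E
```

```text
(no output)
```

View pics/topc.png

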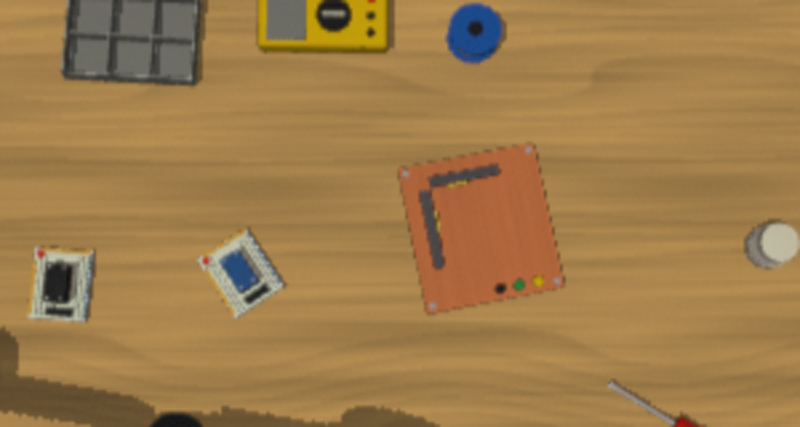

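View pics/scene0.png

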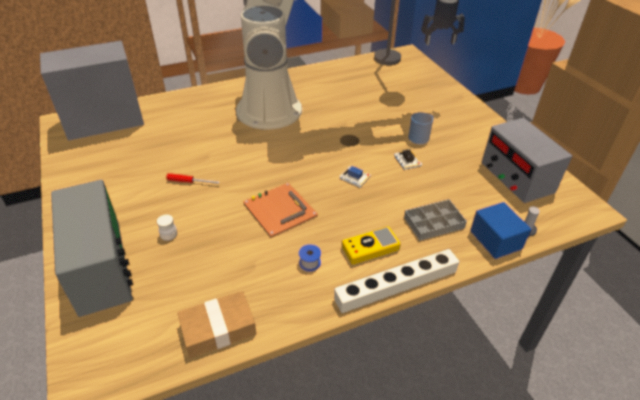

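The top view (crop ×2.67) shows the blue-block board at about (260,232) with its red dot at (247,228). The fixture is at about (351,216), with its stops at the upper left. The scene view agrees, and the area around the board and fixture is clear. Next I fit both rectangles.

```bash
cat >> h.py <<'E'
from scipy.optimize import minimize
def ray_plane(cam,uv,z):
    c=vision.calibration(cam);K=np.array(c["mtx"]);T=np.array(c["extrinsics"])
    uv=np.atleast_2d(uv).astype(float)
    d=np.c_[(uv[:,0]-K[0,2])/K[0,0],(uv[:,1]-K[1,2])/K[1,1],np.ones(len(uv))]@T[:3,:3].T
    return (T[:3,3]+d*((z-T[2,3])/d[:,2])[:,None])[:,:2]
def project(cam,P):
    c=vision.calibration(cam);K=np.array(c["mtx"]);T=np.array(c["extrinsics"])
    q=(np.asarray(P,float)-T[:3,3])@T[:3,:3]@K.T
    return q[:,:2]/q[:,2:]
def fit(cam,soft,boxes,x0,S=8):
    """pose x,y,yaw of outline(s) [lx,ly,z0,z1] so the rendered silhouette matches soft mask (0..1)"""
    def ren(p):
        m=np.zeros((400,640),np.float32); big=None
        c0=project(cam,[[p[0],p[1],0]])[0].astype(int)-50
        M=np.zeros((100*S,100*S),np.uint8)
        cs,sn=np.cos(p[2]),np.sin(p[2])
        for lx,ly,z0,z1 in boxes:
            q=np.array([[a*lx/2,b*ly/2] for a,b in((1,1),(1,-1),(-1,-1),(-1,1))])@np.array([[cs,sn],[-sn,cs]])+p[:2]
            uv=np.vstack([project(cam,np.c_[q,np.full(4,z)]) for z in(z0,z1)])
            h=cv2.convexHull(((uv-c0+.5)*S*16-8).astype(np.int32)); cv2.fillConvexPoly(M,h,255,shift=4)
        return c0,cv2.resize(M,(100,100),interpolation=cv2.INTER_AREA)/255.
    def cost(p):
        c0,M=ren(p); s=soft[c0[1]:c0[1]+100,c0[0]:c0[0]+100]
        return ((s-M)**2).sum()
    best=min((minimize(cost,np.add(x0,d),method="Nelder-Mead",options=dict(initial_simplex=np.add(x0,d)+np.array([[0,0,0],[5,0,0],[0,5,0],[0,0,.08]]),xatol=.02,fatol=.01)) for d in([0,0,0],[2,-2,.05],[-2,2,-.05])),key=lambda o:o.fun)
    return best.x,best.fun
E
python3 - <<'E'
from h import *
for n in("top","scene"):
    D=np.load(f"pics/{n}0.npz");im=D["im"];hsv=cv2.cvtColor(im,cv2.COLOR_RGB2HSV)
    for t,boxes,x0 in(("fixture",[[170,160,0,12]],[535,-150,.18]),("board",[[80,66,0,10],[44,26,10,34]],[487,122,.58])):
        L=vision.cut_out(n,t)
        for l in L[:2]:
            m=l["region"]; print(n,t,round(l["conf"],2),m.sum(),np.round(l["uv"]))
        L=[l for l in L if np.hypot(*(np.array(l["uv"])-project(n,[[x0[0],x0[1],10]])[0]))<15]
        if L:
            m=L[0]["region"].astype(np.float32)
            if t=="fixture":
                m=cv2.morphologyEx(m,cv2.MORPH_CLOSE,np.ones((9,9)))
            print(fit(n,m,boxes,x0))
    # own colour mask for fixture and board
    P=ray_plane
    for t,boxes,x0 in(("fixture",[[170,160,0,12]],[535,-150,.18]),("board",[[80,66,0,10],[44,26,10,34]],[487,122,.58])):
        h,s,v=[hsv[:,:,i].astype(int) for i in range(3)]
        uv=project(n,[[x0[0],x0[1],10]])[0].astype(int); print(uv,hsv[uv[1],uv[0]])
        k=((h<11)&(s>110)) if t=="fixture" else ((s<60)|((h>95)&(h<130)))
        rad=45 if t=="fixture" else 24
        w=np.zeros((400,640),np.uint8);cv2.circle(w,tuple(map(int,uv)),rad,1,-1)
        m=(k&(w>0)).astype(np.uint8);m=cv2.morphologyEx(m,cv2.MORPH_CLOSE,np.ones((9,9)) if t=="fixture" else np.ones((3,3)))
        print(n,t,"col",m.sum(),fit(n,m.astype(float),boxes,x0))
E
```

```text
[350 212] [ 11 169 177]
top fixture col 790 (array([ 5.32471313e+02, -1.47023749e+02,  2.15777685e-01]), np.float64(2133.3264129181084))
[261 229] [107 174 116]
top board col 511 (array([480.32074203, 124.34045668,   0.59117293]), np.float64(69.26554402153018))
scene fixture 0.78 2243 [278. 209.]
(array([ 5.30226671e+02, -1.45454182e+02,  1.85070685e-01]), np.float64(71.3679969242599))
scene board 0.81 411 [354. 179.]
scene board 0.63 357 [407. 159.]
(array([482.77192824, 127.87085974,   0.56681423]), np.float64(10.099546328335256))
[278 208] [ 12 170 228]Traceback (most recent call last):
  File "<stdin>", line 23, in <module>
  File "h.py", line 33, in fit
    best=min((minimize(cost,np.add(x0,d),method="Nelder-Mead",options=dict(initial_simplex=np.add(x0,d)+np.array([[0,0,0],[5,0,0],[0,5,0],[0,0,.08]]),xatol=.02,fatol=.01)) for d in([0,0,0],[2,-2,.05],[-2,2,-.05])),key=lambda o:o.fun)
  File "h.py", line 33, in <genexpr>
    best=min((minimize(cost,np.add(x0,d),method="Nelder-Mead",options=dict(initial_simplex=np.add(x0,d)+np.array([[0,0,0],[5,0,0],[0,5,0],[0,0,.08]]),xatol=.02,fatol=.01)) for d in([0,0,0],[2,-2,.05],[-2,2,-.05])),key=lambda o:o.fun)
              ~~~~~~~~^^^^^^^^^^^^^^^^^^^^^^^^^^^^^^^^^^^^^^^^^^^^^^^^^^^^^^^^^^^^^^^^^^^^^^^^^^^^^^^^^^^^^^^^^^^^^^^^^^^^^^^^^^^^^^^^^^^^^^^^^^^^^^^^^^^^^^^^^^^^^^^^^^^^^
    res = _minimize_neldermead(fun, x0, args, callback, bounds=bounds,
                               **options)
    fxe = func(xe)
    fx = function(np.copy(x), *(wrapper_args + args))
  File "h.py", line 32, in cost
    return ((s-M)**2).sum()
             ~^~
ValueError: operands could not be broadcast together with shapes (0,100) (100,100)
```

```bash
cat >> h.py <<'E'
def fixmask(cam,im,x0):
    a=cv2.cvtColor(im,cv2.COLOR_RGB2LAB)[:,:,1].astype(np.float32)
    cs,sn=np.cos(x0[2]),np.sin(x0[2]); 
    P=np.array([[x0[0]+cs*x-sn*y,x0[1]+sn*x+cs*y,z] for x,y,z in((-30,0,12),(0,-50,12),(110,0,0),(-110,0,0),(0,110,0),(0,-110,0))])
    uv=project(cam,P).round().astype(int); g=a[uv[:,1],uv[:,0]]; f,d=g[:2].mean(),np.median(g[2:])
    s=np.clip((a-d)/(f-d),0,1); c=project(cam,[[x0[0],x0[1],6]])[0]
    w=np.zeros((400,640),np.uint8);cv2.circle(w,tuple(map(int,c)),46,1,-1)
    s=s*w
    return cv2.morphologyEx(s,cv2.MORPH_CLOSE,cv2.getStructuringElement(cv2.MORPH_ELLIPSE,(11,11)))
E
python3 - <<'E'
from h import *
for n in("top","scene"):
    im=np.load(f"pics/{n}0.npz")["im"]; x0=[531,-146,.2]
    print(n,fit(n,fixmask(n,im,x0),[[170,160,0,12]],x0))
for k in range(2):
    vision.grab_frame("top")
    for t,boxes,x0 in(("fixture",[[170,160,0,12]],[531,-146,.2]),("board",[[80,66,0,10],[44,26,10,34]],[481,125,.58])):
        for l in vision.cut_out("top",t):
            if np.hypot(*(np.array(l["uv"])-project("top",[[x0[0],x0[1],10]])[0]))<12:
                m=l["region"].astype(np.float32)
                if t=="fixture": m=cv2.morphologyEx(m,cv2.MORPH_CLOSE,np.ones((9,9)))
                print(t,m.sum(),fit("top",m,boxes,x0)); break
E
```

```text
top (array([ 5.29110149e+02, -1.47644774e+02,  1.87641298e-01]), np.float64(37.29000650642901))
scene (array([ 5.27550048e+02, -1.43114252e+02,  1.85679156e-01]), np.float64(100.05802432137006))
fixture 2921.0 (array([ 5.29325521e+02, -1.47809396e+02,  1.90451110e-01]), np.float64(34.59006535947712))
board 608.0 (array([479.99756605, 125.87117739,   0.59346729]), np.float64(21.814317570165322))
fixture 2926.0 (array([ 5.31252524e+02, -1.47225722e+02,  1.86798630e-01]), np.float64(50.64985774702038))
board 609.0 (array([480.16944055, 125.29988733,   0.58334013]), np.float64(14.258608227604768))
```

Call:
play_rows(
  steps=[
    {"delta_pos":[-3.5,-3.0,0],"yaw":0.145,"jaw":60},
    {"delta_pos":[-7,-6,0],"yaw":0.29,"jaw":60},
    {"delta_pos":[-10.5,-9,0],"yaw":0.435,"jaw":60},
    {"delta_pos":[-14,-12,0],"yaw":0.58,"jaw":60},
    {"delta_pos":[-17.5,-15,0],"yaw":0.725,"jaw":60},
    {"delta_pos":[-21,-18,0],"yaw":0.87,"jaw":60},
    {"delta_pos":[-24.5,-21,0],"yaw":1.015,"jaw":60},
    {"delta_pos":[-28,-24,0],"yaw":1.16,"jaw":60},
  ],
)

```text
clock: 2.1
eef_pos: [379.9, 286.2, 231.6]
tcp_rot: [3.141, -0.0, 1.683]
contact_force: [0.8, 0.0, 0.1]
opening: 0.6
grasp_force: 0.0
```

```bash
cat >> h.py <<'E'
def go(x,y,z,psi,cmd=None):
    """tool-axis shift (cm) and yaw to the target, from cmd (x,y,z,psi) or measured pose"""
    if cmd is None:
        s=r.sense();cmd=[*s["eef_pos"],s["tcp_rot"][2]]
    d=np.subtract([x,y,z],cmd[:3]);c,s_=np.cos(cmd[3]),np.sin(cmd[3])
    print("from",np.round(cmd,3),"shift cm",np.round([(c*d[0]+s_*d[1])/10,(s_*d[0]-c*d[1])/10,-d[2]/10],3),"yaw",round((cmd[3]-psi+np.pi)%(2*np.pi)-np.pi,4))
E
python3 -c "
from h import *
go(480.5,125.8,120,.585);s=r.sense();print(s['qpos'],s['clock'],s['opening'])"
```

```text
from [379.946 286.237 231.573   1.683] shift cm [-17.069   8.195  11.157] yaw 1.0981
[6.42489776e-01 1.17488114e-01 1.94248591e+00 1.15279376e-05
 1.08083888e+00 5.30226526e-01] 2.1 0.6002362607460279
```

Call:
play_rows(
  steps=[
    {"delta_pos":[-3,1.5,1.5],"yaw":0.14,"jaw":60},
    {"delta_pos":[-6,3,3],"yaw":0.28,"jaw":60},
    {"delta_pos":[-9,4.3,5],"yaw":0.42,"jaw":60},
    {"delta_pos":[-12,5.8,7],"yaw":0.56,"jaw":60},
    {"delta_pos":[-15,7.2,9],"yaw":0.7,"jaw":60},
    {"delta_pos":[-17.07,8.2,11],"yaw":0.84,"jaw":60},
    {"delta_pos":[-17.07,8.2,11.1],"yaw":0.98,"jaw":60},
    {"delta_pos":[-17.07,8.2,11.16],"yaw":1.098,"jaw":60},
  ],
)

```text
clock: 2.9
eef_pos: [480.7, 127.0, 118.9]
tcp_rot: [-3.141, 0.001, 0.583]
contact_force: [-0.6, 1.0, 0.6]
opening: 0.598
grasp_force: 0.0
```

```bash
python3 - <<'E'
from h import *
im,d=vision.grab_frame("scene")
uv=project("scene",[[480,125,10]])[0].astype(int)
a=im[uv[1]-70:uv[1]+30,uv[0]-60:uv[0]+60]
cv2.imwrite("pics/s1.png",cv2.resize(a,None,fx=5,fy=5,interpolation=cv2.INTER_CUBIC)[:,:,::-1])
go(480.5,125.8,12.5,.585)
E
```

```text
from [480.733 127.364 119.175   0.578] shift cm [-0.105  0.118 10.668] yaw -0.0072
```

View pics/s1.png

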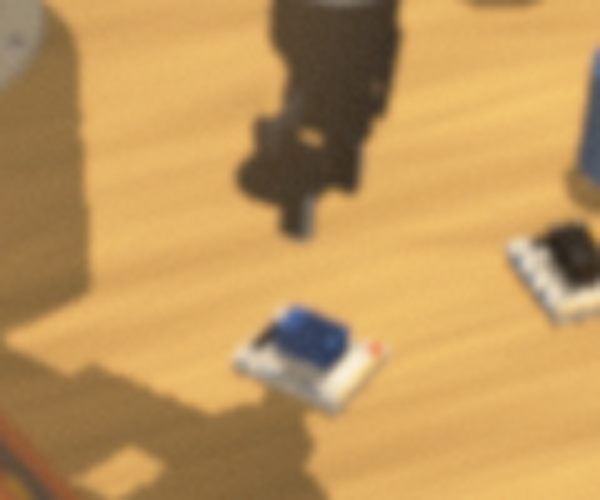

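The gripper hangs above the blue block, with the block at crop (310,335) and the red dot at (375,348). I descend now.

Call:
play_rows(
  steps=[
    {"delta_pos":[-0.1,0.1,2],"yaw":-0.005,"jaw":60},
    {"delta_pos":[-0.1,0.1,4],"yaw":-0.005,"jaw":60},
    {"delta_pos":[-0.1,0.1,6],"yaw":-0.005,"jaw":60},
    {"delta_pos":[-0.1,0.1,8],"yaw":-0.005,"jaw":60},
    {"delta_pos":[-0.1,0.1,9.5],"yaw":-0.005,"jaw":60},
    {"delta_pos":[-0.1,0.1,10.3],"yaw":-0.005,"jaw":60},
    {"delta_pos":[-0.1,0.1,10.65],"yaw":-0.005,"jaw":60},
    {"delta_pos":[-0.1,0.1,10.65],"yaw":-0.005,"jaw":60},
  ],
)

```text
clock: 3.75
eef_pos: [480.5, 126.6, 13.2]
tcp_rot: [-3.142, 0.0, 0.597]
contact_force: [-0.3, -0.5, -0.2]
opening: 0.598
grasp_force: 0.0
```

Call:
play_rows(
  steps=[
    {"delta_pos":[0,0,0],"yaw":0,"jaw":45},
    {"delta_pos":[0,0,0],"yaw":0,"jaw":38},
    {"delta_pos":[0,0,0],"yaw":0,"jaw":33},
    {"delta_pos":[0,0,0],"yaw":0,"jaw":28},
    {"delta_pos":[0,0,0],"yaw":0,"jaw":20},
    {"delta_pos":[0,0,0],"yaw":0,"jaw":10},
    {"delta_pos":[0,0,0],"yaw":0,"jaw":0},
    {"delta_pos":[0,0,0],"yaw":0,"jaw":0},
  ],
  grip_force=50,
)

```text
clock: 4.55
eef_pos: [480.7, 126.8, 13.9]
tcp_rot: [3.142, -0.001, 0.596]
contact_force: [-2.6, 1.6, 8.4]
opening: 0.286
grasp_force: 49.4
```

Call:
play_rows(
  steps=[
    {"delta_pos":[0,0,-0.3],"yaw":0,"jaw":0},
    {"delta_pos":[0,0,-1],"yaw":0,"jaw":0},
    {"delta_pos":[0,0,-2],"yaw":0,"jaw":0},
    {"delta_pos":[0,0,-3],"yaw":0,"jaw":0},
    {"delta_pos":[0,0,-4],"yaw":0,"jaw":0},
    {"delta_pos":[0,0,-5],"yaw":0,"jaw":0},
    {"delta_pos":[0,0,-5],"yaw":0,"jaw":0},
    {"delta_pos":[0,0,-5],"yaw":0,"jaw":0},
  ],
)

```text
clock: 5.35
eef_pos: [480.6, 126.6, 63.5]
tcp_rot: [3.141, -0.001, 0.596]
contact_force: [-0.3, 0.1, -3.7]
opening: 0.292
grasp_force: 49.7
```

```bash
python3 - <<'E'
from h import *
s=r.sense();print({k:np.round(v,3) for k,v in s.items()})
im,d=vision.grab_frame("scene")
p=s["eef_pos"];uv=project("scene",[p])[0].astype(int)
a=im[uv[1]-50:uv[1]+50,uv[0]-60:uv[0]+60]
cv2.imwrite("pics/s2.png",cv2.resize(a,None,fx=5,fy=5,interpolation=cv2.INTER_CUBIC)[:,:,::-1])
for n in("scene","top"):
    if n=="top": vision.grab_frame("top")
    for t in("board","board_corner"):
        print(n,t,[(np.round(l["uv"],1),round(l["conf"],2),ray_plane(n,l["uv"],p[2]-13.5).round(1)) for l in vision.landmark_of(n,t)[:2]])
E
```

```text
{'clock': np.float64(5.35), 'qpos': array([0.255, 0.394, 2.036, 0.   , 0.711, 1.23 ]), 'qvel': array([ 0.001,  0.013,  0.006, -0.001, -0.003, -0.001]), 'joint_efforts': array([-4.0000e-03, -5.3748e+01, -2.3526e+01,  0.0000e+00,  1.6000e-02,
       -0.0000e+00]), 'eef_pos': array([480.637, 126.614,  63.525]), 'tcp_rot': array([ 3.141e+00, -1.000e-03,  5.960e-01]), 'contact_force': array([-0.29 ,  0.076, -3.707]), 'wrist_torque': array([ 0.054, -0.04 , -0.   ]), 'grasp_force': np.float64(49.729), 'opening': np.float64(0.292)}
scene board [(array([354.2, 167.4]), 0.54, array([[487.6, 121.8]]))]
scene board_corner [(array([369.1, 165.6]), 0.87, array([[497.3, 169.6]]))]
top board [(array([256.9, 232.9]), 0.48, array([[472.5, 130.5]]))]
top board_corner []
```

View pics/s2.png

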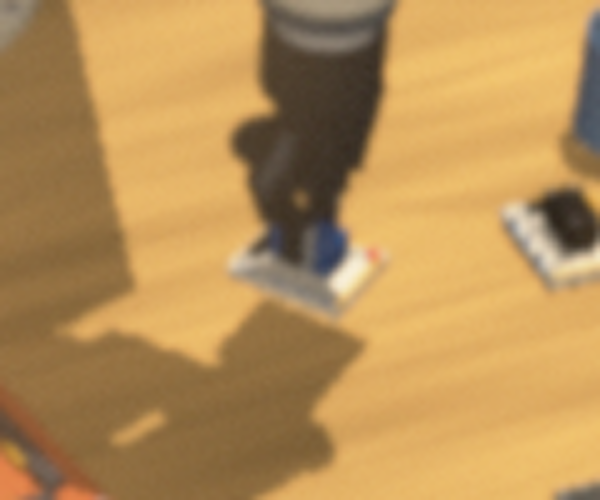

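The board is lifted level, with the red dot free at crop (375,255), so the grip is good. Next I carry it over the fixture.

Call:
play_rows(
  steps=[
    {"delta_pos":[-1,2,-0.5],"yaw":0.04,"jaw":0},
    {"delta_pos":[-2.8,6,-0.5],"yaw":0.1,"jaw":0},
    {"delta_pos":[-4.8,10.5,-0.5],"yaw":0.17,"jaw":0},
    {"delta_pos":[-6.8,15,-0.5],"yaw":0.24,"jaw":0},
    {"delta_pos":[-8.8,19.5,-0.5],"yaw":0.31,"jaw":0},
    {"delta_pos":[-10.4,23,0],"yaw":0.37,"jaw":0},
    {"delta_pos":[-11.23,25.2,0],"yaw":0.408,"jaw":0},
    {"delta_pos":[-11.23,25.2,0],"yaw":0.408,"jaw":0},
  ],
)

```text
clock: 6.45
eef_pos: [529.7, -148.0, 62.9]
tcp_rot: [3.141, -0.001, 0.184]
contact_force: [0.6, 0.9, -2.9]
opening: 0.29
grasp_force: 50.0
```

```bash
python3 - <<'E'
from h import *
s=r.sense();print({k:np.round(v,3) for k,v in s.items() if k in("eef_pos","tcp_rot","contact_force","wrist_torque")})
p=s["eef_pos"]
for n in("scene","top"):
    im,d=vision.grab_frame(n)
    uv=project(n,[p])[0].astype(int)
    a=im[uv[1]-50:uv[1]+50,uv[0]-60:uv[0]+60]
    cv2.imwrite(f"pics/{n}3.png",cv2.resize(a,None,fx=5,fy=5,interpolation=cv2.INTER_CUBIC)[:,:,::-1])
    for t,z in(("board",p[2]-13.5),("board_corner",p[2]-13.5),("fixture_corner",12)):
        print(n,t,[(np.round(l["uv"],1),round(l["conf"],2),ray_plane(n,l["uv"],z).round(1)) for l in vision.landmark_of(n,t)[:2]])
go(529.1,-145,26,.188)
E
```

```text
{'eef_pos': array([ 529.677, -148.018,   62.91 ]), 'tcp_rot': array([ 3.141e+00, -1.000e-03,  1.840e-01]), 'contact_force': array([ 0.586,  0.892, -2.864]), 'wrist_torque': array([-0.027, -0.039, -0.04 ])}
scene board [(array([276.1, 201.1]), 0.6, array([[ 540.7, -157.3]]))]
scene board_corner [(array([294.5, 202.6]), 0.68, array([[ 567.1, -110. ]]))]
scene fixture_corner [(array([302.7, 209.4]), 0.77, array([[566.4, -84.5]]))]
top board [(array([345.6, 141.4]), 0.2, array([[ 747.9, -135.3]]))]
top board_corner [(array([154.1, 269.8]), 0.73, array([[367.6, 427.2]]))]
top fixture_corner [(array([328.3, 199.4]), 0.57, array([[576.7, -82.4]]))]
from [ 5.28849e+02 -1.44168e+02  6.32350e+01  1.89000e-01] shift cm [0.009 0.086 3.723] yaw 0.0013
```

View pics/scene3.png

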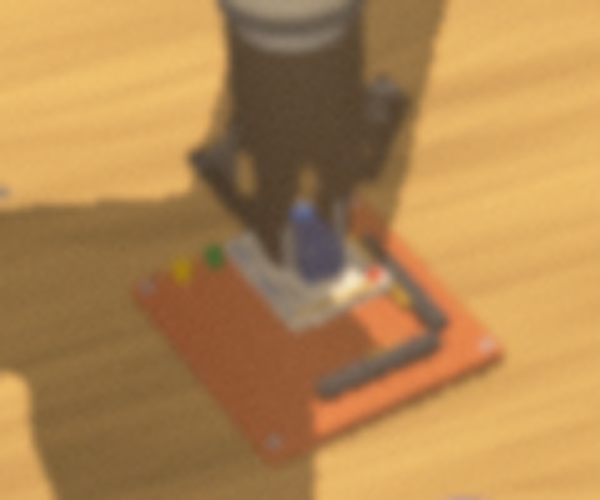

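Call:
play_rows(
  steps=[
    {"delta_pos":[-0.4,0.5,0.5],"yaw":0,"jaw":0},
    {"delta_pos":[-0.4,0.5,1.2],"yaw":0,"jaw":0},
    {"delta_pos":[-0.4,0.5,2],"yaw":0,"jaw":0},
    {"delta_pos":[-0.4,0.5,2.7],"yaw":0,"jaw":0},
    {"delta_pos":[-0.4,0.5,3.1],"yaw":0,"jaw":0},
    {"delta_pos":[-0.4,0.5,3.3],"yaw":0,"jaw":0},
    {"delta_pos":[-0.4,0.5,3.5],"yaw":0,"jaw":0},
    {"delta_pos":[-0.4,0.5,3.5],"yaw":0,"jaw":0},
  ],
)

```text
clock: 7.65
eef_pos: [525.9, -150.7, 28.0]
tcp_rot: [-3.142, 0.0, 0.188]
contact_force: [0.4, -0.2, -3.0]
opening: 0.294
grasp_force: 50.0
```

Call:
play_rows(
  steps=[
    {"delta_pos":[0,0,0.05],"yaw":0,"jaw":0},
    {"delta_pos":[0,0,0.1],"yaw":0,"jaw":0},
    {"delta_pos":[0,0,0.15],"yaw":0,"jaw":0},
    {"delta_pos":[0,0,0.2],"yaw":0,"jaw":0},
    {"delta_pos":[0,0,0.25],"yaw":0,"jaw":0},
    {"delta_pos":[0,0,0.3],"yaw":0,"jaw":0},
    {"delta_pos":[0,0,0.3],"yaw":0,"jaw":0},
    {"delta_pos":[0,0,0.3],"yaw":0,"jaw":0},
  ],
)

```text
clock: 8.45
eef_pos: [526.0, -150.7, 25.9]
tcp_rot: [3.142, -0.0, 0.188]
contact_force: [-3.4, 1.8, 7.6]
opening: 0.294
grasp_force: 51.4
```

Call:
play_rows(
  steps=[
    {"delta_pos":[0.1,-0.1,-0.04],"yaw":0,"jaw":0},
    {"delta_pos":[0.3,-0.3,-0.04],"yaw":0,"jaw":0},
    {"delta_pos":[0.5,-0.5,-0.04],"yaw":0,"jaw":0},
    {"delta_pos":[0.7,-0.7,-0.04],"yaw":0,"jaw":0},
    {"delta_pos":[0.9,-0.9,-0.04],"yaw":0,"jaw":0},
    {"delta_pos":[1.05,-1.05,-0.04],"yaw":0,"jaw":0},
    {"delta_pos":[1.1,-1.1,-0.04],"yaw":0,"jaw":0},
    {"delta_pos":[1.1,-1.1,-0.04],"yaw":0,"jaw":0},
  ],
)

```text
clock: 9.25
eef_pos: [535.3, -137.8, 25.9]
tcp_rot: [3.141, -0.001, 0.188]
contact_force: [-1.3, -1.0, 5.2]
opening: 0.29
grasp_force: 51.1
```

```bash
cat >> h.py <<'E'
def st():
    F=np.mean([0*r.sense()["contact_force"]+r.sense()["contact_force"] for _ in range(1)],0); s=r.sense()
    f=.188;R=np.array([[np.cos(f),np.sin(f)],[-np.sin(f),np.cos(f)]])
    print("t",round(s["clock"],2),"fix xy",(R@(s["eef_pos"][:2]-[529.5,-147])).round(2),"z",s["eef_pos"][2].round(2),"yaw",s["tcp_rot"].round(4),"F fix",(R@F[:2]).round(2),F[2].round(2),"M",s["wrist_torque"].round(3))
E
python3 -c "
from h import *
st()"
```

```text
t 9.25 fix xy [7.46 7.99] z 25.94 yaw [ 3.1411e+00 -8.0000e-04  1.8810e-01] F fix [-1.41 -0.73] 5.23 M [-0.114  0.203  0.015]
```

Call:
play_rows(
  steps=[
    {"delta_pos":[0.05,-0.05,0],"yaw":0,"jaw":0},
    {"delta_pos":[0.12,-0.12,0],"yaw":0,"jaw":0},
    {"delta_pos":[0.19,-0.2,0],"yaw":0,"jaw":0},
    {"delta_pos":[0.26,-0.28,0],"yaw":0,"jaw":0},
    {"delta_pos":[0.33,-0.36,0],"yaw":0,"jaw":0},
    {"delta_pos":[0.4,-0.43,0],"yaw":0,"jaw":0},
    {"delta_pos":[0.4,-0.5,0],"yaw":0,"jaw":0},
    {"delta_pos":[0.4,-0.5,0],"yaw":0,"jaw":0},
  ],
)

```text
clock: 10.05
eef_pos: [538.2, -132.3, 25.9]
tcp_rot: [3.141, -0.001, 0.188]
contact_force: [-1.5, -2.3, 4.8]
opening: 0.298
grasp_force: 51.1
```

```bash
python3 -c "
from h import *
st()"
```

```text
t 10.05 fix xy [11.3  12.79] z 25.93 yaw [ 3.1409e+00 -7.0000e-04  1.8810e-01] F fix [-1.92 -2.01] 4.83 M [-0.441  0.236 -0.059]
```

Call:
play_rows(
  steps=[
    {"delta_pos":[0.02,-0.03,0],"yaw":0,"jaw":0},
    {"delta_pos":[0.05,-0.06,0],"yaw":0,"jaw":0},
    {"delta_pos":[0.08,-0.1,0],"yaw":0,"jaw":0},
    {"delta_pos":[0.11,-0.14,0],"yaw":0,"jaw":0},
    {"delta_pos":[0.14,-0.18,0],"yaw":0,"jaw":0},
    {"delta_pos":[0.17,-0.22,0],"yaw":0,"jaw":0},
    {"delta_pos":[0.2,-0.25,0],"yaw":0,"jaw":0},
    {"delta_pos":[0.2,-0.25,0],"yaw":0,"jaw":0},
  ],
)

```text
clock: 10.85
eef_pos: [539.2, -129.8, 25.9]
tcp_rot: [3.141, 0.0, 0.188]
contact_force: [-4.9, -5.4, 7.3]
opening: 0.294
grasp_force: 51.4
```

```bash
python3 -c "
from h import *
st()"
```

```text
t 10.85 fix xy [12.71 15.09] z 25.94 yaw [3.1408e+00 4.0000e-04 1.8840e-01] F fix [-5.87 -4.4 ] 7.31 M [-0.816  0.594 -0.056]
```

Call:
play_rows(
  steps=[
    {"delta_pos":[0,-0.02,0],"yaw":0,"jaw":0},
    {"delta_pos":[0,-0.04,0],"yaw":0,"jaw":0},
    {"delta_pos":[0,-0.06,0],"yaw":0,"jaw":0},
    {"delta_pos":[0,-0.08,0],"yaw":0,"jaw":0},
    {"delta_pos":[0,-0.1,0],"yaw":0,"jaw":0},
    {"delta_pos":[0,-0.12,0],"yaw":0,"jaw":0},
    {"delta_pos":[0,-0.12,0],"yaw":0,"jaw":0},
    {"delta_pos":[0,-0.12,0],"yaw":0,"jaw":0},
  ],
)

```text
clock: 11.65
eef_pos: [539.3, -128.8, 26.0]
tcp_rot: [3.14, -0.0, 0.188]
contact_force: [-2.8, -6.2, 4.8]
opening: 0.296
grasp_force: 51.2
```

```bash
python3 -c "
from h import *
st()"
```

```text
t 11.65 fix xy [13.04 16.04] z 25.96 yaw [ 3.1405e+00 -4.0000e-04  1.8820e-01] F fix [-3.9  -5.55] 4.79 M [-0.921  0.402  0.019]
```

Call:
play_rows(
  steps=[
    {"delta_pos":[0.02,-0.02,0],"yaw":0,"jaw":0},
    {"delta_pos":[0.04,-0.04,0],"yaw":0,"jaw":0},
    {"delta_pos":[0.06,-0.06,0],"yaw":0,"jaw":0},
    {"delta_pos":[0.08,-0.08,0],"yaw":0,"jaw":0},
    {"delta_pos":[0.1,-0.1,0],"yaw":0,"jaw":0},
    {"delta_pos":[0.1,-0.1,0],"yaw":0,"jaw":0},
    {"delta_pos":[0.1,-0.1,0],"yaw":0,"jaw":0},
    {"delta_pos":[0.1,-0.1,0],"yaw":0,"jaw":0},
  ],
)

```text
clock: 12.45
eef_pos: [539.7, -127.7, 25.9]
tcp_rot: [3.141, 0.0, 0.188]
contact_force: [-3.9, -7.5, 7.6]
opening: 0.292
grasp_force: 51.3
```

```bash
python3 -c "
from h import *
st()"
```

```text
t 12.45 fix xy [13.63 17.09] z 25.94 yaw [3.1406e+00 4.0000e-04 1.8840e-01] F fix [-5.21 -6.68] 7.6 M [-1.057  0.628  0.018]
```

Call:
play_rows(
  steps=[
    {"delta_pos":[0.02,-0.01,0],"yaw":0,"jaw":0},
    {"delta_pos":[0.04,-0.02,0],"yaw":0,"jaw":0},
    {"delta_pos":[0.06,-0.03,0],"yaw":0,"jaw":0},
    {"delta_pos":[0.08,-0.04,0],"yaw":0,"jaw":0},
    {"delta_pos":[0.1,-0.05,0],"yaw":0,"jaw":0},
    {"delta_pos":[0.12,-0.05,0],"yaw":0,"jaw":0},
    {"delta_pos":[0.12,-0.05,0],"yaw":0,"jaw":0},
    {"delta_pos":[0.12,-0.05,0],"yaw":0,"jaw":0},
  ],
)

```text
clock: 13.25
eef_pos: [540.2, -127.0, 25.9]
tcp_rot: [3.141, 0.001, 0.188]
contact_force: [-6.7, -6.9, 9.6]
opening: 0.291
grasp_force: 51.6
```

```bash
python3 - <<'E'
from h import *
st()
p=r.sense()["eef_pos"]
c=p+[25,25,-6]
im,d=vision.grab_frame("scene")
uv=project("scene",[c])[0].astype(int)
a=im[uv[1]-30:uv[1]+30,uv[0]-40:uv[0]+40]
cv2.imwrite("pics/scene4.png",cv2.resize(a,None,fx=10,fy=10,interpolation=cv2.INTER_CUBIC)[:,:,::-1])
for t in("board_corner","fixture_corner"):
    print(t,[(np.round(l["uv"],1),round(l["conf"],2),ray_plane("scene",l["uv"],12).round(1)) for l in vision.landmark_of("scene",t)[:2]])
st()
E
```

```text
t 13.25 fix xy [14.29 17.67] z 25.93 yaw [3.1408e+00 1.4000e-03 1.8840e-01] F fix [-7.89 -5.57] 9.57 M [-1.144  0.832  0.   ]
board_corner [(array([303.2, 209.7]), 0.9, array([[568.2, -83.6]]))]
fixture_corner [(array([302.3, 209.2]), 0.82, array([[565.2, -85.3]])), (array([372.2, 247.9]), 0.54, array([[781.8,  36.5]]))]
t 13.4 fix xy [14.31 17.68] z 25.94 yaw [3.1409e+00 1.3000e-03 1.8830e-01] F fix [-6.4  -6.15] 9.3 M [-1.174  0.872 -0.028]
```

View pics/scene4.png

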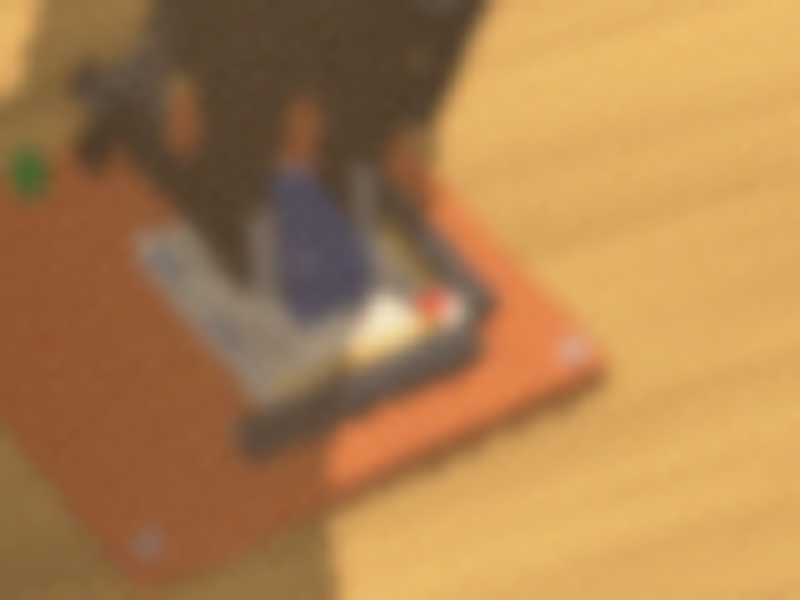

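The board sits in the corner: the red dot is at crop (435,303), hard by where the stops meet, and both edges look parallel to the stops. I ease the downforce a little and push slightly further to check that the contact is rigid.

Call:
play_rows(
  steps=[
    {"delta_pos":[0.0,0,-0.02],"yaw":0,"jaw":0},
    {"delta_pos":[0.02,-0.02,-0.04],"yaw":0,"jaw":0},
    {"delta_pos":[0.04,-0.04,-0.04],"yaw":0,"jaw":0},
    {"delta_pos":[0.06,-0.06,-0.04],"yaw":0,"jaw":0},
    {"delta_pos":[0.08,-0.08,-0.04],"yaw":0,"jaw":0},
    {"delta_pos":[0.1,-0.1,-0.04],"yaw":0,"jaw":0},
    {"delta_pos":[0.1,-0.1,-0.04],"yaw":0,"jaw":0},
    {"delta_pos":[0.1,-0.1,-0.04],"yaw":0,"jaw":0},
  ],
)

```text
clock: 14.2
eef_pos: [540.7, -125.9, 26.0]
tcp_rot: [3.141, 0.002, 0.188]
contact_force: [-6.7, -9.2, 5.8]
opening: 0.29
grasp_force: 51.2
```

```bash
python3 -c "
from h import *
st()"
```

```text
t 14.2 fix xy [14.93 18.63] z 25.95 yaw [3.1409e+00 2.0000e-03 1.8840e-01] F fix [-8.33 -7.76] 5.8 M [-1.372  0.909 -0.083]
```

Call:
play_rows(
  steps=[
    {"delta_pos":[0.02,-0.02,0],"yaw":0,"jaw":0},
    {"delta_pos":[0.04,-0.04,0],"yaw":0,"jaw":0},
    {"delta_pos":[0.06,-0.06,0],"yaw":0,"jaw":0},
    {"delta_pos":[0.08,-0.08,0],"yaw":0,"jaw":0},
    {"delta_pos":[0.1,-0.1,0],"yaw":0,"jaw":0},
    {"delta_pos":[0.12,-0.12,0],"yaw":0,"jaw":0},
    {"delta_pos":[0.14,-0.14,0],"yaw":0,"jaw":0},
    {"delta_pos":[0.14,-0.14,0],"yaw":0,"jaw":0},
  ],
)

```text
clock: 15.0
eef_pos: [540.7, -125.6, 26.0]
tcp_rot: [3.14, 0.004, 0.189]
contact_force: [-11.0, -18.6, 9.3]
opening: 0.288
grasp_force: 51.6
```

```bash
python3 -c "
from h import *
st()
for i in range(3): vision.grab_frame('top');st()
"
```

```text
t 15.0 fix xy [15.02 18.98] z 25.97 yaw [3.1397 0.0042 0.1891] F fix [-14.3  -16.21] 9.28 M [-2.983  1.702 -0.111]
t 15.05 fix xy [14.98 18.95] z 25.98 yaw [3.1397 0.0042 0.189 ] F fix [-14.78 -15.8 ] 9.59 M [-3.017  1.67  -0.096]
t 15.1 fix xy [15.01 18.92] z 26.0 yaw [3.1397 0.0041 0.189 ] F fix [-14.64 -16.38] 9.02 M [-3.015  1.692 -0.126]
t 15.15 fix xy [14.98 18.95] z 25.97 yaw [3.1398 0.0042 0.189 ] F fix [-14.54 -15.72] 8.84 M [-3.031  1.661 -0.119]
```

```bash
python3 -c "
from rig import r
print(r.sign_off())"
```

```text
the job is handed in; nothing more can be done
None
```

I handed the job in at about 15 s with the board still gripped and pressed into the corner at about 15 N against each stop. The arm had stopped moving and both forces had risen sharply, so both stops look fully seated, though I could not see the brass contacts flush in the images and inferred that from the force.

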